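Set the glue timer for the glue that was used

TASK

The clamped frame has just been glued with the glue whose bottle is still standing beside it on the gluing board. Wind the timer's key clockwise (it takes several part turns) until its black pointer rests on the mark of that bottle's colour, and put that bottle back upright in the empty compartment of the crate, setting it down rather than dropping it. Keep all the bottles upright, and leave the clamped frame, the screwdriver, the wooden offcut and the bottles already in the crate where they are.

Things in the scene. Friction and masses are not known exactly. Their poses are not given: they have to be found in the camera images.
- bottle_red: Glue bottle, 54 mm diameter and 150 mm tall with its cap, about 0.2 kg: straight white round body up to 115 mm (a red band at 30 to 80 mm), short shoulder, red cap 36 mm across at 124 to 150 mm. Origin at the centre of its underside, z up. Its colour's mark on the timer is at key value 2.0. At the start it stands either in the crate or on the gluing board.
- bottle_yellow: Glue bottle, 54 mm diameter and 150 mm tall with its cap, about 0.2 kg: straight white round body up to 115 mm (a yellow band at 30 to 80 mm), short shoulder, yellow cap 36 mm across at 124 to 150 mm. Origin at the centre of its underside, z up. Its colour's mark on the timer is at key value 3.2. At the start it stands either in the crate or on the gluing board.
- bottle_blue: Glue bottle, 54 mm diameter and 150 mm tall with its cap, about 0.2 kg: straight white round body up to 115 mm (a blue band at 30 to 80 mm), short shoulder, blue cap 36 mm across at 124 to 150 mm. Origin at the centre of its underside, z up. Its colour's mark on the timer is at key value 4.4. At the start it stands either in the crate or on the gluing board.
- crate: Fixed plywood crate, 92 by 266 by 50 mm (x, y, z), walls 5 mm, open on top, with three compartments in a row along its y axis. Two hold bottles, the third is empty but for a cork pad 3 mm thick on its floor. Origin at the centre of its underside.
- slot0 (a point): Centre of the floor of the -y end compartment (82 by 82 mm inside, walls 50 mm high, floor 5 mm above the table).
- slot1 (a point): Centre of the floor of the middle compartment (82 by 82 mm inside, walls 50 mm high, floor 5 mm above the table).
- slot2 (a point): Centre of the floor of the +y end compartment (82 by 82 mm inside, walls 50 mm high, floor 5 mm above the table).
- board: Fixed grey gluing board, 400 by 160 by 5 mm, lying flat; the clamped frame and the bottle in use stand on it. Origin at the centre of its underside, x along its length.
- timer: Fixed wind-up timer: green housing 130 by 130 by 45 mm with a round white dial on top (top at 48 mm), a coloured mark about 18 mm square for each glue, centred 50 mm from the middle. Origin at the centre of its underside. Seen from above, clockwise from its +x axis: long grey zero tick at 0 rad, red mark at 2.0 rad, yellow at 3.2 rad, blue at 4.4 rad.
- key (a joint): Turning of the brass key in rad, growing clockwise seen from above; 0 to 5.2 (stops). The value is the angle of the black pointer clockwise from the timer's +x axis. It works against a light spring (under 0.2 N m in all) and stays where it is left.
- key_grip (a point): Centre of the key's flat upright wing, on the turning axis 78 mm above the table. The wing is 46 mm long, 9 mm thick and 26 mm tall (63 to 89 mm above the table); its long direction is this point's x axis, which is the pointer's direction.
- frame: The glued wooden frame, 150 by 122 by 30 mm, with an orange-handled bar clamp across it (about 165 mm over the jaws plus handle, 42 mm high), loose, 0.8 kg. Origin at the centre of its underside.
- screwdriver: Yellow-handled screwdriver, 200 mm long, lying loose on the table along its x axis, origin at its middle. Bystander.
- offcut: Loose wooden offcut, 50 by 160 by 30 mm, lying flat. Bystander.

How it is judged:
By the outcome, as a careful person would: the job done as asked, in the order asked, and still so for the second after the job is handed in, with the robot touching nothing.
It also fails if it takes over 72 s, if anything falls off the work surface, if the arm or the gripper's body presses on something with over 40 N, if the wrist force passes 120 N, or if a joint passes its speed limit or range.

ROBOT

A 7-joint arm with a two-finger parallel gripper is mounted at the origin on the work surface. World frame = base frame: x ahead of the robot, y to its left, z up, the work surface at z = 0. Lengths are in m, angles in rad, forces in N, time in s.
With the tool pointing down it reaches from about 0.4 to 0.85 m from the base axis. Payload 4.5 kg.
Tool frame: the origin (TCP) lies on the centre line of the jaws, within the pads' length; the fingertips stand 19 mm ahead of it and the grasp point (between the pads) is the TCP; z points along the fingers, y is the direction in which the jaws open and shut (so a half turn about z gives the same grasp; the last joint's range is limited). The gripper opens to 85 mm and grips with 20 to 120 N. Pads are 22 mm wide; open, the fingers measure 114 mm over their backs; the gripper's body (76 mm by 85 mm) begins 54 mm behind the grasp point. The pads swing forward as they close: fully open they stand 13 mm farther back than shut.
Start: joints at [1.356, 0.689, -0.195, 1.565, 0.157, 0.902, -0.215], TCP at [0.154, -0.606, 0.25] pointing down, gripper open.
Joint ranges: [-3.01, 3.01], [-0.46, 2.08], [-1.47, 1.51], [0.13, 2.56], [-1, 4.14], [0.04, 2.09], [-2.66, 2.66]. Speed limits (rad/s): [2.57, 2.57, 3.14, 3.14, 3.14, 3.14, 3.14].

INTERFACE

Orientations are given as a unit quaternion [w, x, y, z].
In Python, from station import sensors, cams, order gives the robot as it stands.
- The arm moves only by the tool arm_command, never from a script. Its argument "targets" is one flat list of numbers, 7 for each row, row after row: the closure in counts, from 0 (fully open) to 255 (shut), then the shift along the world's x, y, z in m, then the turn, a rotation vector about the world's x, y, z in rad. In form: [grip, dx, dy, dz, ax, ay, az, grip, dx, dy, dz, ax, ay, az, ...]. A call has 1 to 8 rows; each row is the pose to reach, as a shift and turn from the pose measured when the call began; what a row does not reach only later rows make up. A row lasts 1/10 s, in which the tool goes at most 50 mm and 8.59 degrees, less where a joint would pass 70% of its speed; a pose out of reach is approached as far as the arm can. A call with a gripper value outside its range is refused whole. The fingers move at their own pace and stop on an object; "newtons" is the grip in N (left out, the last holds). Time passes only in rows, so rows that repeat a pose let the fingers close. It gives the time, the measured TCP pose, the force and the opening at its end, in the units of the state.
- sensors.get_obs(): the state, without advancing time (a new reading comes with each control period).
- cams.snapshot(name): name is "scene" or "top" or "wrist"; returns the picture (480x640x3 uint8, red, green, blue); there is no depth.
- cams.camera_params(name): a dict with "vfov" (degrees; the focal length in pixels is half the picture's height over the tangent of half this angle, whatever the lens; pixels are square), "cx", "cy" (the principal point, pixels), "extrinsics" (4x4, takes a point from world to camera coordinates). Camera axes: x right, y up, looking along -z (the intrinsics and any distortion apply to the point x, -y, -z); pixel columns grow to the right and rows downward; lengths in m; the calibration is good to about 2 mm. A picture is of the moment at which its call begins: read the wrist's pose just before it. camera_params takes no time and is no camera call; for the wrist camera it gives the pose at the moment of the call.
- order.sign_off(): hands the job in, once; it reports no verdict.
The state is a dict: "clock": time; "qpos": joint angles; "joint_velocities": joint speeds; "tau": joint torques, N m; "eef_pos": TCP position; "tool_rot": TCP orientation; "contact_force": force on the tool from outside, world axes, zero at the start; "moment": the same for the moment, N m; "grip_width": finger opening in m.
Only numpy, scipy, OpenCV 4.12 (cv2) and the standard library are available. Lean on these libraries where they do the work, as an engineer would, in place of code of your own. Each camera call takes 0.05 s, during which the arm holds its last target. There are 200 camera calls.

## Working session

There is one attempt and no reset: what is moved stays moved. The work goes in short steps, Python scripts to look and compute and a tool call to move; the robot and the scene stay as the last step left them, time stands still between calls to the robot, and variables do not carry over. Pictures are saved under pics/ and viewed, about 8 in all and at most 12, crops included, and the job is handed in when it is done.

Besides the shell and the picture viewer there is one more tool, called after "Call:" in YAML: its name, and indented under it one key for each argument. arm_command: Moves the arm, as the interface text tells. Its arguments: {"type":"object","properties":{"targets":{"type":"array"},"newtons":{"type":"number"}},"required":["targets"]}

```bash
ls; mkdir -p pics; python3 - <<'E'
from station import sensors,cams
import cv2
o=sensors.get_obs(); print(o['clock'],o['eef_pos'],o['tool_rot'],o['grip_width'])
for n in ('scene','top'):
    cv2.imwrite(f'pics/{n}0.png',cams.snapshot(n)[:,:,::-1]); print(n,cams.camera_params(n))
E
```

```text
pics
0.0 [ 0.15370631 -0.60516125  0.24945233] [-9.27505685e-04  9.92266647e-01  1.24120949e-01 -1.78016319e-04] 0.08527850735919867
scene {'vfov': 53.59772367434224, 'cx': 322.74615745820824, 'cy': 236.35917564615664, 'extrinsics': array([[ 0.10194574,  0.99475418, -0.00843782, -0.0873489 ],
       [-0.64586093,  0.07263648,  0.75999184,  0.32968158],
       [ 0.75661795, -0.07202827,  0.64987784, -1.47541803],
       [ 0.        ,  0.        ,  0.        ,  1.        ]])}
top {'vfov': 46.41094504979927, 'cx': 323.54883925495466, 'cy': 241.60008503631695, 'extrinsics': array([[ 1.69492236e-03, -9.99977744e-01, -6.45288448e-03,
         3.41582733e-02],
       [ 9.89861110e-01,  7.61208722e-04,  1.42036627e-01,
        -5.92751075e-01],
       [-1.42028554e-01, -6.62820045e-03,  9.89840369e-01,
        -1.08457724e+00],
       [ 0.00000000e+00,  0.00000000e+00,  0.00000000e+00,
         1.00000000e+00]])}
```

View pics/top0.png

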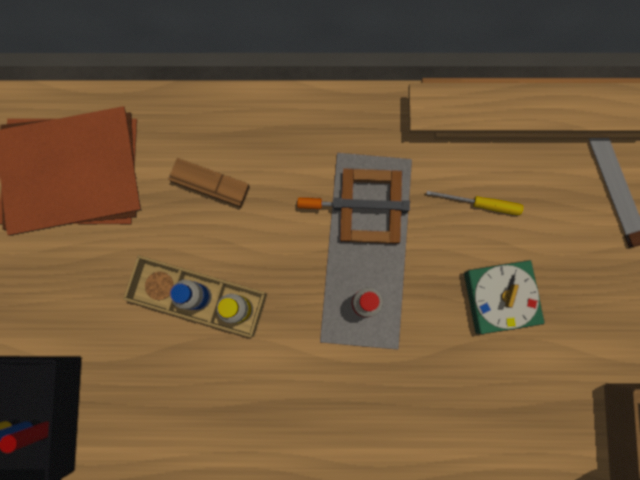

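View pics/scene0.png

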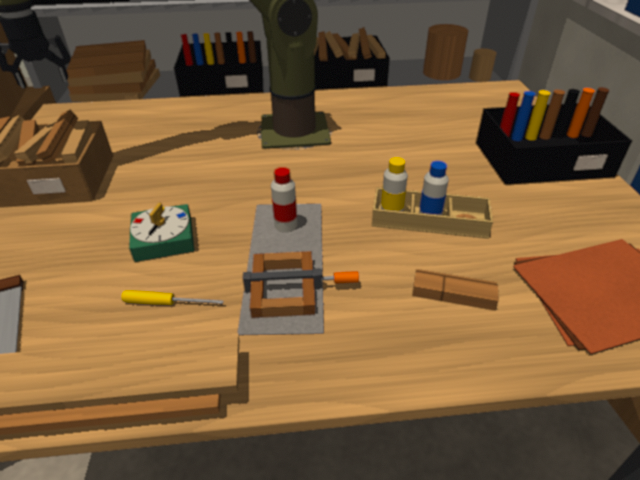

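Top view: the red bottle is on the board (cap at 369,302), the cork compartment is at (159,285), and the timer is at about (506,297) with its pointer up at (513,278). The scene view shows the same layout, with the red cap at (282,175).

```bash
cat > h.py <<'E'
import numpy as np, cv2
from station import sensors,cams
def ray(n,u,v,P=None):
    P=P or cams.camera_params(n); f=240/np.tan(np.radians(P['vfov'])/2)
    E=np.array(P['extrinsics']); R=E[:3,:3]; c=-R.T@E[:3,3]
    return c, R.T@np.array([(u-P['cx'])/f,-(v-P['cy'])/f,-1])
def px(n,u,v,z,P=None):
    c,d=ray(n,u,v,P); return (c+d*(z-c[2])/d[2]).round(4)
def proj(n,X,P=None):
    P=P or cams.camera_params(n); f=240/np.tan(np.radians(P['vfov'])/2)
    q=np.array(P['extrinsics'])@np.append(X,1); return np.array([P['cx']-f*q[0]/q[2],P['cy']+f*q[1]/q[2]]).round(1)
E
python3 - <<'E'
from h import *
for l,n,u,v,z in [('redcap','top',369,302,.155),('redcap','scene',282.5,173,.155),('bluecap','top',181,294,.158-.003),('yelcap','top',228,308,.155),('cork','top',159,286,.008),
 ('crTL','top',140,260,.05),('crTR','top',265,291,.05),('crBR','top',252,335,.05),('crBL','top',127,299,.05),
 ('tTL','top',466,270,.045),('tTR','top',535,262,.045),('tBR','top',543,322,.045),('tBL','top',477,334,.045),
 ('tR','scene',190,206,.045),('tL','scene',131,211,.045),('t3','scene',132,252,.045),
 ('boardBL','top',321,343,.005),('boardBR','top',398,348,.005),('boardTL','top',338,153,.005),('key0','top',511,296,.089)]:
    print(l,n,px(n,u,v,z))
a=cv2.imread('pics/top0.png')[245:350,450:560]; b=cv2.imread('pics/scene0.png')[190:270,115:210]
cv2.imwrite('pics/c1.png',np.hstack([cv2.resize(a,(440,420),interpolation=2),cv2.resize(b,(340,420),interpolation=2)]))
E
```

```text
redcap top [ 0.4679 -0.047   0.155 ]
redcap scene [ 0.4794 -0.0459  0.155 ]
bluecap top [0.4817 0.289  0.155 ]
yelcap top [0.4569 0.2042 0.155 ]
cork top [0.5052 0.3733 0.008 ]
crTL top [0.5543 0.4008 0.05  ]
crTR top [0.4929 0.1504 0.05  ]
crBR top [0.4071 0.1744 0.05  ]
crBL top [0.4768 0.4228 0.05  ]
tTL top [ 0.5354 -0.2488  0.045 ]
tTR top [ 0.5516 -0.3867  0.045 ]
tBR top [ 0.4332 -0.3962  0.045 ]
tBL top [ 0.4097 -0.266   0.045 ]
tR scene [ 0.4241 -0.2659  0.045 ]
tL scene [ 0.4281 -0.3993  0.045 ]
t3 scene [ 0.5722 -0.3686  0.045 ]
boardBL top [0.3903 0.04   0.005 ]
boardBR top [ 0.3807 -0.1159  0.005 ]
boardTL top [0.7886 0.0047 0.005 ]
key0 top [ 0.482  -0.3215  0.089 ]
```

View pics/c1.png

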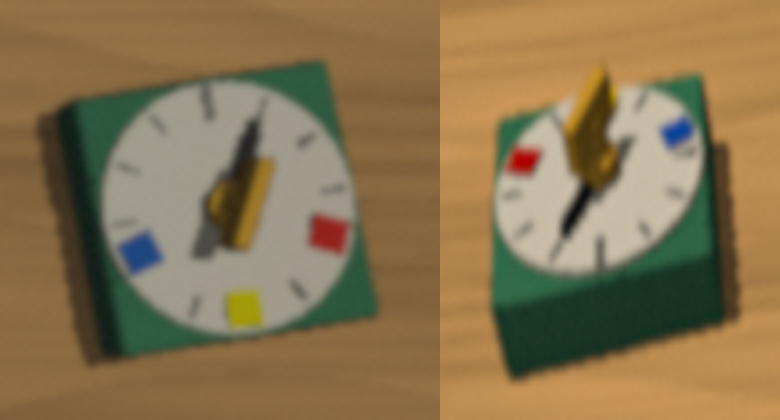

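The crop (top part, 4x, offset 450,245) shows the zero tick at (208,100), red at (329,234), yellow at (243,310), blue at (140,253) and the pointer tip at (265,100). The key reads about 0.5 rad.

```bash
python3 - <<'E'
from h import *
g=lambda x,y,z:px('top',450+x/4-.4,245+y/4-.4,z)
M=np.array([g(329,234,.048),g(243,310,.048),g(140,253,.048)])[:,:2]
A=-np.array([2.0,3.2,4.4]); m=.05*np.c_[np.cos(A),np.sin(A)]
S,_=cv2.estimateAffinePartial2D(m,M); yaw=np.arctan2(S[1,0],S[0,0])
c=S[:,2]; print('centre',c,'yaw',yaw,'scale',np.hypot(S[0,0],S[1,0]),'res',M-(m@S[:,:2].T+c))
for n,p in (('zero',(208,100)),('tip',(265,100)),('tail',(193,257))):
    q=g(*p,.049)[:2]-c; print(n,np.hypot(*q),'key',yaw-np.arctan2(q[1],q[0]))
# wing top ends
for p in ((262,158),(243,248)): print('wing',g(*p,.089))
# crate from rim corners
C=np.array([px('top',*p,.05)[:2] for p in((140,260),(265,291),(252,335),(127,299))]);print('crate',C.mean(0)); 
o=sensors.get_obs();print(o['eef_pos'])
P=cams.camera_params('wrist');R=P['extrinsics'][:3,:3];print('wristcam',-R.T@P['extrinsics'][:3,3],-R[2],P['vfov'])
E
```

```text
Traceback (most recent call last):
cv2.error: OpenCV(4.12.0) /io/opencv/modules/calib3d/src/ptsetreg.cpp:1108: error: (-215:Assertion failed) count >= 0 && to.checkVector(2) == count in function 'estimateAffinePartial2D'
```

```bash
python3 - <<'E'
from h import *
g=lambda x,y,z:px('top',450+x/4-.4,245+y/4-.4,z)
M=np.array([g(329,234,.048),g(243,310,.048),g(140,253,.048)])[:,:2].copy()
A=-np.array([2.0,3.2,4.4]); m=.05*np.c_[np.cos(A),np.sin(A)]
zm,zM=(m-m.mean(0))@[1,1j],(M-M.mean(0))@[1,1j]; s=np.vdot(zm,zM)/np.vdot(zm,zm); yaw=np.angle(s)
t=M@[1,1j]-s*(m@[1,1j]); c=np.array([t.mean().real,t.mean().imag]); print('centre',c,'yaw',yaw,'scale',abs(s),'res',abs(t-t.mean()))
for n,p in (('zero',(208,100)),('tip',(265,100)),('tail',(193,257))):
    q=g(*p,.049)[:2]-c; print(n,np.hypot(*q),'key',yaw-np.arctan2(q[1],q[0]))
for p in ((262,158),(243,248)): print('wing',g(*p,.089))
C=np.array([px('top',*p,.05)[:2] for p in((140,260),(265,291),(252,335),(127,299))]);print('crate',C.mean(0)); 
o=sensors.get_obs();print(o['eef_pos'])
P=cams.camera_params('wrist');R=P['extrinsics'][:3,:3];print('wristcam',-R.T@P['extrinsics'][:3,3],-R[2],P['vfov'])
E
```

```text
centre [ 0.48330723 -0.32666364] yaw 0.15655097725739364 scale 1.0070018892420962 res [0.00025561 0.00042192 0.00025561]
zero 0.053253635421682016 key -0.0011548895039616425
tip 0.05630283196514884 key 0.5165950445775588
tail 0.031206886175975935 key -2.327870937560368
wing [ 0.5046 -0.3303  0.089 ]
wing [ 0.462  -0.3193  0.089 ]
crate [0.482775 0.2871  ]
[ 0.15368078 -0.60522572  0.24954862]
wristcam [ 0.23580784 -0.58392562  0.37318643] [-0.31741134 -0.0792945  -0.94496689] 59.93355137835294
```

The timer's centre is (0.483,-0.327), yaw 0.157, key about 0.52, and the residuals are below 0.5 mm. The target is red at 2.0. I'll move above the key.

Call:
arm_command:
  targets: [0,0.329,0.278,-0.05,0,0,-0.61,0,0.329,0.278,-0.05,0,0,-0.61,0,0.329,0.278,-0.05,0,0,-0.61,0,0.329,0.278,-0.05,0,0,-0.61,0,0.329,0.278,-0.05,0,0,-0.61,0,0.329,0.278,-0.05,0,0,-0.61,0,0.329,0.278,-0.05,0,0,-0.61,0,0.329,0.278,-0.05,0,0,-0.61]

```text
clock: 0.9
eef_pos: [0.4582, -0.3473, 0.203]
tool_rot: [-0.001, 0.984, -0.18, -0.0]
contact_force: [0.7, -0.9, -0.5]
grip_width: 0.0854
```

Call:
arm_command:
  targets: [0,0,0,0,0,0,0]

```text
clock: 1.0
eef_pos: [0.4653, -0.3391, 0.2019]
tool_rot: [-0.004, 0.985, -0.173, 0.001]
contact_force: [0.4, -0.0, -0.2]
grip_width: 0.0853
```

```bash
python3 - <<'E'
from h import *
o=sensors.get_obs();print(o['clock'],o['eef_pos'],o['tool_rot'],o['qpos'])
E
```

```text
1.0 [ 0.46533355 -0.33905283  0.201878  ] [-0.00410795  0.98493252 -0.17288637  0.00116345] [ 0.53753689  0.68518746  0.02846205  1.77296069 -0.04188865  0.68500917
 -1.32627337]
```

Call:
arm_command:
  targets: [0,0.018,0.012,0,0,0,1.2,0,0.018,0.012,0,0,0,1.2,0,0.018,0.012,0,0,0,1.2,0,0.018,0.012,0,0,0,1.2,0,0.018,0.012,0,0,0,1.2,0,0.018,0.012,0,0,0,1.2,0,0.018,0.012,0,0,0,1.2,0,0.018,0.012,0,0,0,1.2]

```text
clock: 1.8
eef_pos: [0.4828, -0.3272, 0.2016]
tool_rot: [-0.004, 0.912, 0.41, -0.002]
contact_force: [0.6, 0.5, 0.0]
grip_width: 0.0854
```

Call:
arm_command:
  targets: [0,0,0,0,0,0,1.1,0,0,0,0,0,0,1.1,0,0,0,0,0,0,1.1,0,0,0,0,0,0,1.1,0,0,0,0,0,0,1.1,0,0,0,0,0,0,1.1,0,0,0,0,0,0,1.1,0,0,0,0,0,0,1.1]

```text
clock: 2.6
eef_pos: [0.4822, -0.3274, 0.2011]
tool_rot: [-0.003, 0.562, 0.827, -0.004]
contact_force: [-0.2, -0.2, -0.0]
grip_width: 0.0854
```

```bash
python3 - <<'E'
from h import *
o=sensors.get_obs();q=o['tool_rot'];print(o['clock'],o['eef_pos'],q,2*np.arctan2(q[2],q[1]),o['qpos'])
E
```

```text
2.6 [ 0.48223917 -0.32742158  0.20108702] [-0.00333936  0.56155434  0.82742497 -0.00367285] 1.9490497253704553 [ 0.86332176  0.75810688 -0.61829184  1.72679069  0.56677899  0.85127666
  0.36411949]
```

Call:
arm_command:
  targets: [0,0.001,0,0,0,0,0.83,0,0.001,0,0,0,0,0.83,0,0.001,0,0,0,0,0.83,0,0.001,0,0,0,0,0.83,0,0.001,0,0,0,0,0.83,0,0.001,0,0,0,0,0.83,0,0.001,0,0,0,0,0.83,0,0.001,0,0,0,0,0.83]

```text
clock: 3.4
eef_pos: [0.4829, -0.3276, 0.2008]
tool_rot: [-0.002, 0.181, 0.983, -0.005]
contact_force: [0.1, -0.1, -0.4]
grip_width: 0.0854
```

```bash
python3 - <<'E'
from h import *
o=sensors.get_obs();q=o['tool_rot'];print(o['clock'],o['eef_pos'],q,2*np.arctan2(q[2],q[1]),o['qpos'])
P=cams.camera_params('wrist')
im=cams.snapshot('wrist')[:,:,::-1].copy()
a=.1566-.52;w=np.array([np.cos(a),np.sin(a)])*.023
for X in ([.4833,-.3267,.089],[.4833+w[0],-.3267+w[1],.089],[.4833-w[0],-.3267-w[1],.089]): 
    p=proj('wrist',np.array(X),P);print(p);cv2.circle(im,tuple(int(i) for i in p),4,(255,0,255),1)
cv2.imwrite('pics/w1.png',im)
E
```

```text
3.4 [ 0.48285513 -0.32760627  0.20075793] [-0.00190586  0.18145673  0.98338619 -0.00462825] 2.776652890631884 [ 0.96822367  0.81550148 -0.83310602  1.72621199  0.73963861  0.94661961
  1.03636466]
[318.5 244. ]
[318.5 279. ]
[318.5 206.9]
```

View pics/w1.png

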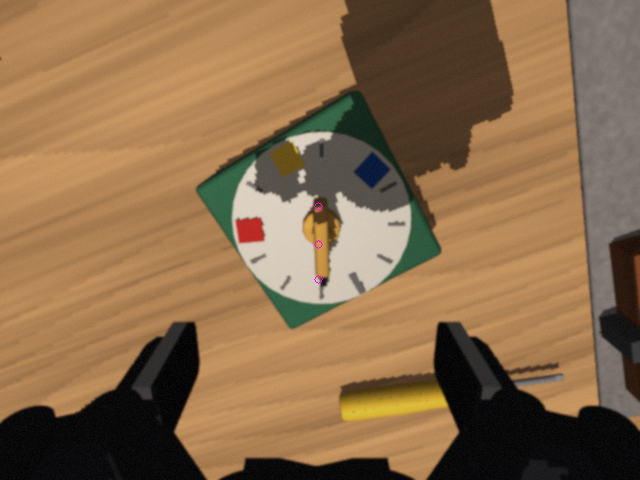

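The wrist view shows the wing running from (318,200) to (321,282), within a couple of mm of my prediction (magenta circles). I'll descend and grip.

Call:
arm_command:
  targets: [0,0.0005,0.0005,-0.05,0,0,0,0,0.0005,0.0005,-0.1,0,0,0,0,0.0005,0.0005,-0.122,0,0,0,0,0.0005,0.0005,-0.122,0,0,0,0,0.0005,0.0005,-0.122,0,0,0]

```text
clock: 3.95
eef_pos: [0.4841, -0.3269, 0.0795]
tool_rot: [-0.001, 0.181, 0.983, -0.005]
contact_force: [0.5, 0.0, -0.2]
grip_width: 0.0854
```

Call:
arm_command:
  targets: [255,0,0,0,0,0,0,255,0,0,0,0,0,0,255,0,0,0,0,0,0,255,0,0,0,0,0,0,255,0,0,0,0,0,0,255,0,0,0,0,0,0,255,0,0,0,0,0,0,255,0,0,0,0,0,0]
  newtons: 40

```text
clock: 4.75
eef_pos: [0.4846, -0.3263, 0.08]
tool_rot: [-0.001, 0.181, 0.983, -0.004]
contact_force: [-0.0, 2.7, 6.0]
grip_width: 0.0101
```

Call:
arm_command:
  targets: [255,0,0,0,0,0,-0.13,255,0,0,0,0,0,-0.26,255,0,0,0,0,0,-0.39,255,0,0,0,0,0,-0.52,255,0,0,0,0,0,-0.65,255,0,0,0,0,0,-0.78,255,0,0,0,0,0,-0.91,255,0,0,0,0,0,-1.04]

```text
clock: 5.55
eef_pos: [0.4836, -0.3271, 0.08]
tool_rot: [-0.003, 0.648, 0.762, -0.004]
contact_force: [-2.7, 0.4, 3.5]
grip_width: 0.0098
```

Call:
arm_command:
  targets: [255,0,0,0,0,0,0]

```text
clock: 5.65
eef_pos: [0.4836, -0.3272, 0.08]
tool_rot: [-0.003, 0.648, 0.762, -0.005]
contact_force: [0.1, 2.3, 0.5]
grip_width: 0.0099
```

```bash
python3 - <<'E'
from h import *
o=sensors.get_obs();q=o['tool_rot'];print(o['clock'],o['eef_pos'],q,2*np.arctan2(q[2],q[1]),o['qpos'],o['contact_force'],o['moment'])
E
```

```text
5.65 [ 0.48355296 -0.32716705  0.08003462] [-0.00328596  0.64807121  0.76155867 -0.00461512] 1.7314671865220164 [ 0.7690969   0.91526373 -0.4542645   1.79692295  0.67803918  0.60135826
  0.05102173] [0.1261236  2.26417733 0.46277373] [ 0.40080159 -0.10204081  0.03821462]
```

Call:
arm_command:
  targets: [255,0,0,0,0,0,-0.12,255,0,0,0,0,0,-0.24,255,0,0,0,0,0,-0.36,255,0,0,0,0,0,-0.433,255,0,0,0,0,0,-0.433,255,0,0,0,0,0,-0.433]

```text
clock: 6.25
eef_pos: [0.4831, -0.3272, 0.08]
tool_rot: [-0.005, 0.796, 0.606, -0.004]
contact_force: [-1.7, 0.8, 3.1]
grip_width: 0.0102
```

```bash
python3 - <<'E'
from h import *
o=sensors.get_obs();q=o['tool_rot'];print(o['clock'],o['eef_pos'],q,2*np.arctan2(q[2],q[1]),o['contact_force'],o['moment'],o['qpos'])
E
```

```text
6.25 [ 0.48305096 -0.32718544  0.08001589] [-0.0045216   0.79551153  0.60590669 -0.0042475 ] 1.3018395135427803 [-1.73564643  0.81637504  3.09003568] [0.18964097 0.41726892 0.07124326] [ 0.71368825  0.89997429 -0.35015904  1.7977628   0.54444304  0.55404362
 -0.25731874]
```

Call:
arm_command:
  targets: [0,0,0,0,0,0,0,0,0,0,0,0,0,0,0,0,0,0,0,0,0,0,0,0,0,0,0,0,0,0,0,0,0,0,0,0,0,0,0.05,0,0,0,0,0,0,0.1,0,0,0,0,0,0,0.13,0,0,0]

```text
clock: 7.05
eef_pos: [0.4844, -0.3274, 0.2133]
tool_rot: [-0.003, 0.795, 0.606, -0.003]
contact_force: [0.6, -0.9, 0.5]
grip_width: 0.0852
```

Call:
arm_command:
  targets: [0,0,0,0.02,0,0,0]

```text
clock: 7.15
eef_pos: [0.4851, -0.3277, 0.2359]
tool_rot: [-0.001, 0.795, 0.606, -0.003]
contact_force: [-0.4, -0.1, -0.3]
grip_width: 0.0858
```

```bash
python3 - <<'E'
from h import *
o=sensors.get_obs();print(o['clock'],o['eef_pos'])
P=cams.camera_params('wrist')
im=cams.snapshot('wrist')[:,:,::-1].copy()
p=proj('wrist',np.array([.4833,-.3267,.049]),P);print(p);np.save('P.npy',P)
x,y=int(p[0])-120,int(p[1])-120;x=max(x,0);y=max(y,0);print(x,y)
cv2.imwrite('pics/w2.png',cv2.resize(im[y:y+240,x:x+240],(600,600),interpolation=2))
E
```

```text
7.15 [ 0.48507394 -0.3276986   0.23589856]
[314.7 210.2]
194 90
```

View pics/w2.png

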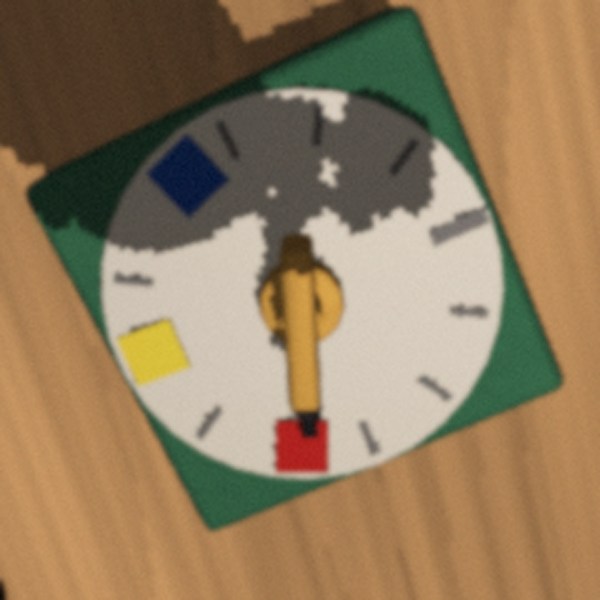

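The pointer tip is at (309,430) in the crop, on the red mark (centre 302,445) but slightly off centre. I'll work out the offset through a dial homography.

```bash
python3 - <<'E'
from h import *
P=np.load('P.npy',allow_pickle=True).item()
f=lambda u,v,z=.048:px('wrist',194+u/2.5-.3,90+v/2.5-.3,z,P)[:2]
M=np.array([f(302,445),f(154,352),f(188,176)]);A=-np.array([2.,3.2,4.4]);m=.05*np.exp(1j*A)
Z=M@[1,1j];zm=m-m.mean();zM=Z-Z.mean();s=np.vdot(zm,zM)/np.vdot(zm,zm);t=Z-s*m;c=t.mean();print(c,np.angle(s),abs(s),abs(t-c))
for n,u,v,z in(('tip',309,433,.049),('tip',309,433,.052),('tip',309,415,.052),('zero',459,227,.048)):
    q=f(u,v,z)@[1,1j]-c;print(n,abs(q),(np.angle(s)-np.angle(q))%(2*np.pi))
for p in((305,412),(297,240)):print(f(*p,.089))
a=f(305,412,.089);b=f(297,240,.089);print('wing key',(np.angle(s)-np.angle((a-b)@[1,1j]))%(2*np.pi))
E
```

```text
(0.48342199476575703-0.3252978574961696j) 0.16188214160831088 0.9999004568306566 [2.33577111e-05 3.85559018e-05 2.33577111e-05]
tip 0.045377873590641674 1.950854225431724
tip 0.04414139862690817 1.9501032433916143
tip 0.03791770800681484 1.9404590229720735
zero 0.05222542954798076 0.004259658217895201
[ 0.4787 -0.3472]
[ 0.4896 -0.2997]
wing key 1.9582469264289413
```

It reads about 1.95, on the mark but 0.05 short of its centre. A quick re-grip will centre it.

Call:
arm_command:
  targets: [0,-0.001,0.001,-0.05,0,0,0,0,-0.0015,0.001,-0.1,0,0,0,0,-0.0015,0.001,-0.157,0,0,0,0,-0.0015,0.001,-0.157,0,0,0,0,-0.0015,0.001,-0.157,0,0,0,0,-0.0015,0.001,-0.157,0,0,0]

```text
clock: 7.8
eef_pos: [0.4871, -0.3279, 0.0841]
tool_rot: [0.003, 0.795, 0.606, -0.0]
contact_force: [0.4, -0.5, 0.6]
grip_width: 0.0855
```

Call:
arm_command:
  targets: [255,0,0,0,0,0,0,255,0,0,0,0,0,0,255,0,0,0,0,0,0,255,0,0,0,0,0,0,255,0,0,0,0,0,0,255,0,0,0,0,0,-0.05,255,0,0,0,0,0,-0.05,255,0,0,0,0,0,-0.05]
  newtons: 60

```text
clock: 8.6
eef_pos: [0.4831, -0.3271, 0.0841]
tool_rot: [-0.0, 0.81, 0.586, -0.003]
contact_force: [-7.3, 2.5, 8.8]
grip_width: 0.0093
```

Call:
arm_command:
  targets: [0,0,0,0,0,0,0,0,0,0,0,0,0,0,0,0,0,0,0,0,0,0,0,0,0,0,0,0,0,0,0,0.05,0,0,0,0,0,0,0.1,0,0,0,0,0,0,0.15,0,0,0,0,0,0,0.15,0,0,0]

```text
clock: 9.4
eef_pos: [0.4875, -0.3285, 0.2411]
tool_rot: [0.006, 0.811, 0.586, -0.0]
contact_force: [1.7, -1.1, -0.7]
grip_width: 0.0855
```

```bash
python3 - <<'E'
from h import *
o=sensors.get_obs();q=o['tool_rot'];print(o['clock'],o['eef_pos'],2*np.arctan2(q[2],q[1]))
P=cams.camera_params('wrist')
im=cams.snapshot('wrist')[:,:,::-1].copy()
p=proj('wrist',np.array([.4833,-.3267,.049]),P);np.save('P.npy',P)
x,y=max(int(p[0])-120,0),max(int(p[1])-120,0);print(x,y)
cv2.imwrite('pics/w3.png',cv2.resize(im[y:y+240,x:x+240],(600,600),interpolation=2))
E
```

```text
9.4 [ 0.48754607 -0.32851332  0.24109188] 1.2514191501848053
187 87
```

View pics/w3.png

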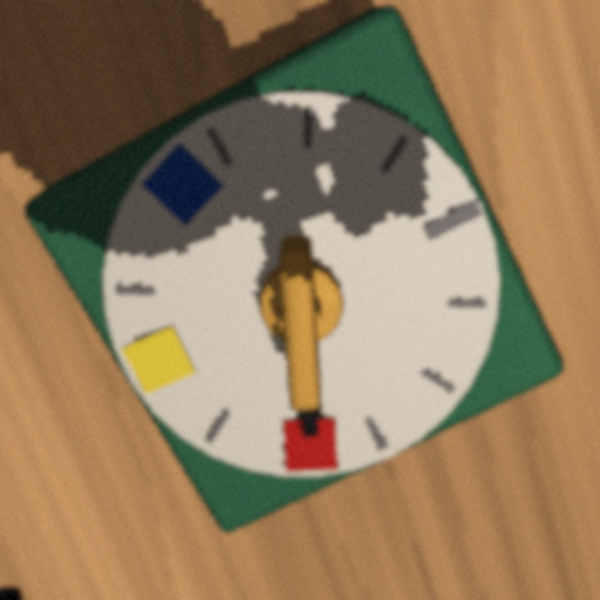

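The pointer tip at (309,430) is now centred on the red mark (310,444), so the timer is done. Next I'll move above the red bottle.

Call:
arm_command:
  targets: [0,-0.015,0.28,0.02,0,0,0.06,0,-0.015,0.28,0.02,0,0,0.06,0,-0.015,0.28,0.02,0,0,0.06,0,-0.015,0.28,0.02,0,0,0.06,0,-0.015,0.28,0.02,0,0,0.06,0,-0.015,0.28,0.02,0,0,0.06,0,-0.015,0.28,0.02,0,0,0.06,0,-0.015,0.28,0.02,0,0,0.06]

```text
clock: 10.25
eef_pos: [0.4701, -0.0477, 0.2572]
tool_rot: [0.003, 0.792, 0.61, -0.002]
contact_force: [-0.9, -0.5, -0.6]
grip_width: 0.0854
```

Call:
arm_command:
  targets: [0,0,0,0,0,0,0,0,0,0,0,0,0,0]

```text
clock: 10.45
eef_pos: [0.4697, -0.0493, 0.2565]
tool_rot: [0.003, 0.793, 0.609, -0.003]
contact_force: [0.5, -0.5, -0.2]
grip_width: 0.0855
```

```bash
python3 - <<'E'
from h import *
o=sensors.get_obs();q=o['tool_rot'];print(o['clock'],o['eef_pos'],2*np.arctan2(q[2],q[1]),o['qpos'])
P=cams.camera_params('wrist');np.save('P.npy',P)
im=cams.snapshot('wrist')[:,:,::-1].copy();cv2.imwrite('pics/w4.png',im)
print(proj('wrist',np.array([.472,-.047,.155]),P))
h=cv2.cvtColor(im,cv2.COLOR_BGR2HSV);m=(cv2.inRange(h,(0,150,60),(6,255,255))|cv2.inRange(h,(174,150,60),(179,255,255)))
n,_,s,c=cv2.connectedComponentsWithStats(m);print([(list(s[i]),c[i].round(1)) for i in range(1,n) if s[i,4]>80])
E
```

```text
10.45 [ 0.4696812  -0.0492866   0.25649922] 1.310594595116733 [ 0.32252424  0.51506503 -0.48873128  1.99424512  0.37138903  0.72060505
 -0.65624003]
[318.7 244.6]
[([np.int32(283), np.int32(164), np.int32(63), np.int32(29), np.int32(519)], array([314.3, 173.6])), ([np.int32(285), np.int32(205), np.int32(60), np.int32(67), np.int32(3067)], array([314.3, 239.4]))]
```

View pics/w4.png

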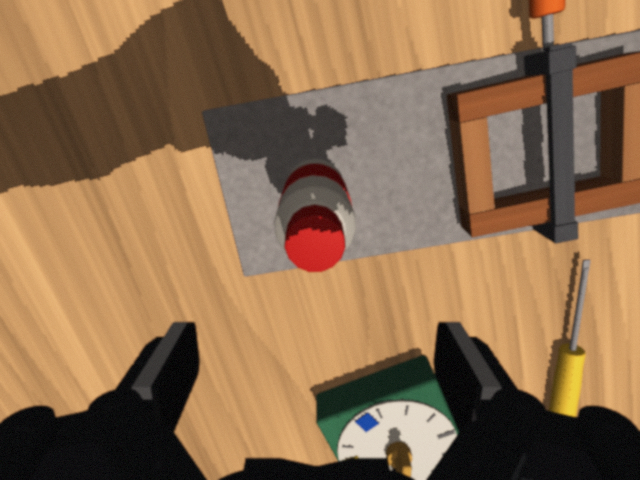

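The wrist view shows the red cap's top disc centred at about (315,244), with clear room around it.

```bash
python3 - <<'E'
from h import *
P=np.load('P.npy',allow_pickle=True).item()
X=px('wrist',315,244,.155,P);print(X, px('wrist',285,244,.155,P),px('wrist',345,244,.155,P),X-sensors.get_obs()['eef_pos'])
for n in(('scene',282.5,172.5),): print(px(*n,.155))
# scene bottle base centre / band; crate corners scene
for p in((375,193),(491,202),(489,234),(375,227)):print(px('scene',*p,.05 if p[1]<210 else 0))
E
```

```text
[ 0.47   -0.0461  0.155 ] [ 0.4534 -0.0416  0.155 ] [ 0.4867 -0.0505  0.155 ] [ 0.00019936  0.00302653 -0.1016564 ]
[ 0.4775 -0.0458  0.155 ]
[0.4285 0.1693 0.05  ]
[0.4944 0.4291 0.05  ]
[0.5487 0.415  0.    ]
[0.4945 0.1602 0.    ]
```

Call:
arm_command:
  targets: [0,0.0005,0.003,-0.04,0,0,0,0,0.0005,0.003,-0.08,0,0,0,0,0.0005,0.003,-0.11,0,0,0,0,0.0005,0.003,-0.13,0,0,0,0,0.0005,0.003,-0.147,0,0,0,0,0.0005,0.003,-0.147,0,0,0,0,0.0005,0.003,-0.147,0,0,0,0,0.0005,0.003,-0.147,0,0,0]

```text
clock: 11.3
eef_pos: [0.4709, -0.0465, 0.1104]
tool_rot: [0.004, 0.793, 0.609, -0.002]
contact_force: [0.5, -0.7, 0.6]
grip_width: 0.0857
```

```bash
python3 - <<'E'
from h import *
o=sensors.get_obs();q=o['tool_rot'];print(o['clock'],o['eef_pos'],q,2*np.arctan2(q[2],q[1]))
E
```

```text
11.3 [ 0.47089738 -0.04645743  0.11044667] [ 0.00364843  0.79308144  0.60910098 -0.00212503] 1.309866763303668
```

Call:
arm_command:
  targets: [50,0,0,0,0,0,0,80,0,0,0,0,0,0,120,0,0,0,0,0,0,255,0,0,0,0,0,0,255,0,0,0,0,0,0,255,0,0,0,0,0,0,255,0,0,0,0,0,0,255,0,0,0,0,0,0]
  newtons: 30

```text
clock: 12.1
eef_pos: [0.4709, -0.0465, 0.1112]
tool_rot: [0.004, 0.793, 0.609, -0.002]
contact_force: [-1.6, -0.0, 6.7]
grip_width: 0.0528
```

Call:
arm_command:
  targets: [255,0,0,0.01,0,0,0,255,0,0,0.03,0,0,0,255,0,0,0.06,0,0,0,255,0,0,0.09,0,0,0,255,0,0,0.11,0,0,0,255,0,0,0.11,0,0,0]

```text
clock: 12.7
eef_pos: [0.4723, -0.0465, 0.2239]
tool_rot: [0.006, 0.793, 0.609, 0.0]
contact_force: [-0.1, -0.3, -4.0]
grip_width: 0.0527
```

```bash
python3 - <<'E'
from h import *
o=sensors.get_obs();q=o['tool_rot'];print(o['clock'],o['eef_pos'],q,2*np.arctan2(q[2],q[1]),o['grip_width'],o['contact_force'],o['qpos'])
s=cams.snapshot('scene')[:,:,::-1]
cv2.imwrite('pics/s5.png',np.hstack([cv2.resize(s[90:250,220:340],(360,480),interpolation=2),cv2.resize(s[150:250,360:500],(420,300),interpolation=2).repeat(1,0) if 0 else cv2.resize(s[150:250,360:500],(436,480),interpolation=2)]))
E
```

```text
12.7 [ 0.47234275 -0.04649803  0.22385712] [5.69411520e-03 7.93248054e-01 6.08871913e-01 3.08303386e-04] 1.3093004378110367 0.0527228785093167 [-0.06227246 -0.27296112 -4.02377632] [ 0.29461685  0.56495389 -0.46294671  2.03465208  0.43479583  0.6300766
 -0.72320507]
```

View pics/s5.png

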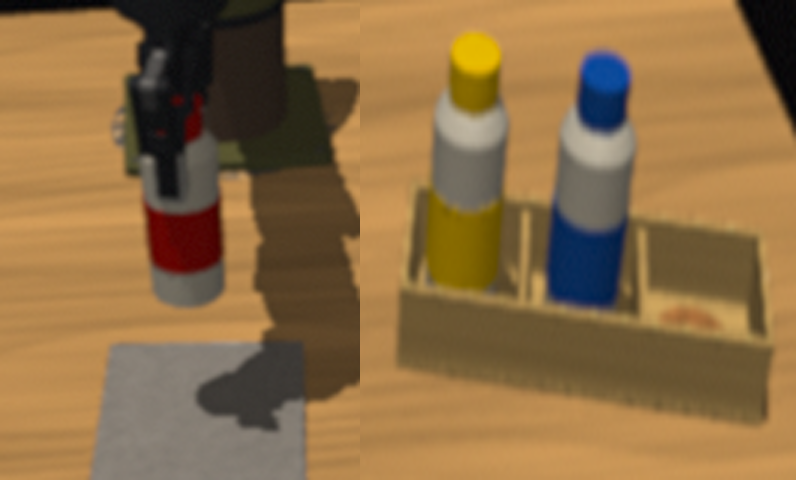

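The bottle is held upright, and the cork compartment at the +y end is empty. Cork and crate geometry agree on (0.505,0.372). I'll carry it high over the other bottles.

Call:
arm_command:
  targets: [255,0,0,0.04,0,0,0,255,0,0.01,0.08,0,0,0,255,0.005,0.04,0.1,0,0,0,255,0.01,0.08,0.1,0,0,0,255,0.013,0.12,0.1,0,0,0,255,0.016,0.16,0.1,0,0,0,255,0.019,0.2,0.1,0,0,0,255,0.022,0.24,0.1,0,0,0]

```text
clock: 13.55
eef_pos: [0.4925, 0.1941, 0.3203]
tool_rot: [0.005, 0.793, 0.609, -0.003]
contact_force: [0.6, -0.7, -2.6]
grip_width: 0.053
```

```bash
python3 - <<'E'
from h import *
o=sensors.get_obs();q=o['tool_rot'];print(o['clock'],o['eef_pos'],q,2*np.arctan2(q[2],q[1]),o['grip_width'],o['qpos'])
print(np.array([.505,.372,.30])-o['eef_pos'])
E
```

```text
13.55 [0.49248602 0.19408341 0.32034748] [ 0.00482967  0.79324758  0.60887357 -0.00281503] 1.3093036436929066 0.053019936155740036 [-0.12719842  0.5152238  -0.54376362  1.74612192  0.32524784  0.97490122
 -1.06143711]
[ 0.01251398  0.17791659 -0.02034748]
```

Call:
arm_command:
  targets: [255,0.003,0.04,0,0,0,0,255,0.006,0.08,0,0,0,0,255,0.009,0.12,0,0,0,0,255,0.0125,0.16,0,0,0,0,255,0.0125,0.178,0,0,0,0,255,0.0125,0.178,0,0,0,0,255,0.0125,0.178,-0.02,0,0,0,255,0.0125,0.178,-0.04,0,0,0]

```text
clock: 14.35
eef_pos: [0.505, 0.3706, 0.2783]
tool_rot: [0.006, 0.793, 0.609, -0.004]
contact_force: [-0.0, -0.9, -3.0]
grip_width: 0.0523
```

Call:
arm_command:
  targets: [255,0,0,-0.03,0,0,0,255,0,0,-0.06,0,0,0,255,0,0,-0.08,0,0,0,255,0,0,-0.08,0,0,0]

```text
clock: 14.75
eef_pos: [0.5031, 0.3668, 0.1937]
tool_rot: [0.007, 0.794, 0.608, -0.009]
contact_force: [-0.2, -0.5, -3.0]
grip_width: 0.0528
```

```bash
python3 - <<'E'
from h import *
o=sensors.get_obs();q=o['tool_rot'];print(o['clock'],o['eef_pos'],q,2*np.arctan2(q[2],q[1]),o['grip_width'],o['contact_force'])
a=cams.snapshot('top')[:,:,::-1][240:350,110:280]
b=cams.snapshot('scene')[:,:,::-1][120:250,350:520]
cv2.imwrite('pics/m6.png',np.vstack([cv2.resize(a,(452,293),interpolation=2),cv2.resize(b,(452,306),interpolation=2)]))
E
```

```text
14.75 [0.50311518 0.3667792  0.19368755] [ 0.00686485  0.79350414  0.60845811 -0.00909867] 1.308332021255315 0.05275918488279483 [-0.19614092 -0.51619606 -3.03772441]
```

View pics/m6.png

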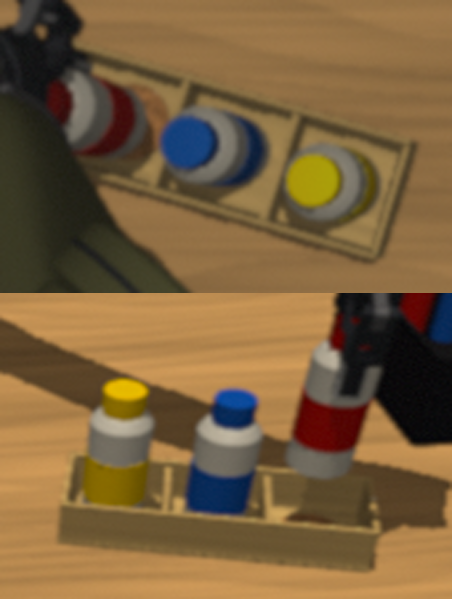

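Scene crop: the red bottle hangs over the empty compartment but leans toward +y. I'll estimate its tilt.

```bash
python3 - <<'E'
from h import *
from scipy.spatial.transform import Rotation as R
from scipy.optimize import least_squares
k=452/170
T=lambda u,v:(110+u/k,240+v/k); S=lambda u,v:(350+u/k,120+(v-293)/k)
o=sensors.get_obs();q=o['tool_rot'];print(R.from_quat(np.r_[q[1:],q[0]]).apply([0,0,1]))
# scene outline: band edges (left/right) centre points along axis: bottom band z=.03, top band z=.08, base 0, shoulder .115
print('bottle blue check (scene axis dir)')
cen=[(0.055,S(328,425)),(0.0,S(319,463))]
P=cams.camera_params('scene')
for l,X in (('bottom exp',[.5031,.3668,.088]),('band mid exp',[.5031,.3668,.143]),('cap exp',[.5031,.3668,.238])):
    X=np.array(X);p=proj('scene',X);t=proj('top',X);print(l,'scene crop',(p-[350,120])*k+[0,293],'top crop',(t-[110,240])*k)
E
```

```text
[-5.42232849e-04 -1.56953111e-02 -9.99876674e-01]
bottle blue check (scene axis dir)
bottom exp scene crop [317.19764706 485.76470588] top crop [106.08705882 118.05176471]
band mid exp scene crop [329.96       430.19529412] top crop [ 80.82823529 112.73411765]
cap exp scene crop [354.68705882 324.90588235] top crop [ 30.31058824 102.09882353]
```

My expected projection used the wrong vertical scale for that crop. Corrected, the base lands at (317,464) against about (319,461) observed, and the axis slope matches, so the bottle is upright. I'll lower it with a small correction.

Call:
arm_command:
  targets: [255,0.002,0.005,0,0.015,0,0,255,0.002,0.005,-0.02,0.015,0,0,255,0.002,0.005,-0.04,0.015,0,0,255,0.002,0.005,-0.055,0.015,0,0,255,0.002,0.005,-0.065,0.015,0,0,255,0.002,0.005,-0.072,0.015,0,0,255,0.002,0.005,-0.072,0.015,0,0,255,0.002,0.005,-0.072,0.015,0,0]

```text
clock: 15.65
eef_pos: [0.5072, 0.375, 0.1262]
tool_rot: [0.0, 0.794, 0.608, 0.0]
contact_force: [-0.4, -0.1, -2.1]
grip_width: 0.0526
```

Call:
arm_command:
  targets: [255,0,0,-0.003,0,0,0,255,0,0,-0.005,0,0,0,255,0,0,-0.005,0,0,0]

```text
clock: 15.95
eef_pos: [0.5072, 0.3749, 0.1212]
tool_rot: [0.0, 0.794, 0.608, 0.0]
contact_force: [1.0, -0.0, -2.4]
grip_width: 0.0529
```

Call:
arm_command:
  targets: [255,-0.001,-0.002,-0.002,0,0,0,255,-0.001,-0.002,-0.004,0,0,0,255,-0.001,-0.002,-0.005,0,0,0,255,-0.001,-0.002,-0.005,0,0,0]

```text
clock: 16.35
eef_pos: [0.5061, 0.3729, 0.116]
tool_rot: [0.0, 0.794, 0.608, -0.0]
contact_force: [0.4, -0.1, -3.9]
grip_width: 0.0527
```

Call:
arm_command:
  targets: [255,0,0,-0.001,0,0,0,255,0,0,-0.002,0,0,0,255,0,0,-0.002,0,0,0]

```text
clock: 16.65
eef_pos: [0.5062, 0.3733, 0.1145]
tool_rot: [-0.0, 0.794, 0.609, 0.0]
contact_force: [-0.2, 0.0, 2.1]
grip_width: 0.0525
```

The force went from -3 to +2 N at the expected height, so the base is on the cork. I'll open and retreat.

Call:
arm_command:
  targets: [80,0,0,0,0,0,0,60,0,0,0,0,0,0,0,0,0,0,0,0,0,0,0,0,0,0,0,0,0,0,0,0,0,0,0,0,0,0,0,0,0,0]

```text
clock: 17.25
eef_pos: [0.5062, 0.3733, 0.1145]
tool_rot: [-0.0, 0.794, 0.608, 0.0]
contact_force: [0.1, -0.3, 0.1]
grip_width: 0.0853
```

Call:
arm_command:
  targets: [0,0,0,0.03,0,0,0,0,0,0,0.07,0,0,0,0,0,0,0.11,0,0,0,0,0,0,0.15,0,0,0,0,0,-0.05,0.17,0,0,0,0,0,-0.1,0.17,0,0,0,0,0,-0.15,0.17,0,0,0,0,0,-0.19,0.17,0,0,0]

```text
clock: 18.05
eef_pos: [0.5061, 0.1804, 0.2847]
tool_rot: [0.001, 0.794, 0.608, 0.0]
contact_force: [1.0, 0.0, -0.3]
grip_width: 0.0857
```

Call:
arm_command:
  targets: [0,0,0,0,0,0,0,0,0,0,0,0,0,0]

```text
clock: 18.25
eef_pos: [0.5064, 0.1788, 0.2849]
tool_rot: [0.001, 0.795, 0.607, 0.0]
contact_force: [0.7, -0.3, -0.8]
grip_width: 0.0853
```

```bash
python3 - <<'E'
from h import *
o=sensors.get_obs();print(o['clock'],o['eef_pos'],o['contact_force'])
cv2.imwrite('pics/t7.png',cams.snapshot('scene')[:,:,::-1])
E
```

```text
18.25 [0.50636097 0.17881433 0.28488016] [ 0.69185215 -0.26045729 -0.84003843]
```

View pics/t7.png

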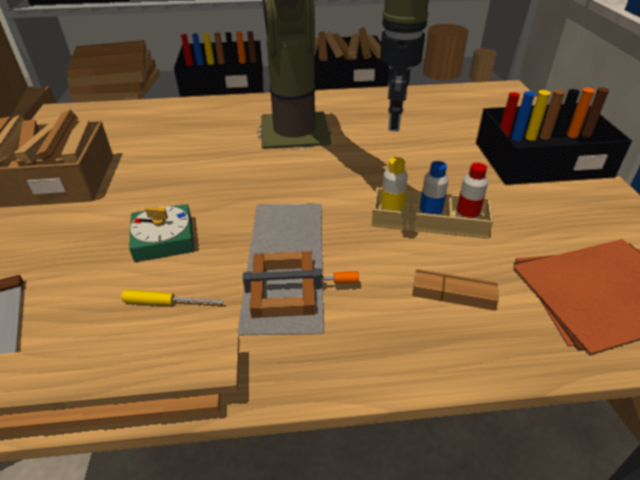

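The red bottle stands upright in the end compartment (473,190), the timer's pointer is on red, and nothing else has moved. I'm signing off.

```bash
python3 -c "
from station import order
print(order.sign_off())"
```

```text
the job is handed in; nothing more can be done
None
```

The timer's pointer now rests on the red mark, and the red bottle stands upright in the crate's empty compartment. I handed the job in at about 18 s of the 72 s allowed.

- **Timer:** The bottle on the gluing board was red, so I wound the key clockwise from about 0.52 rad. The first turn stopped at about 1.95 rad, on the red mark but 0.05 short of its centre. I gripped the key again and turned it a little further. A close wrist picture then showed the pointer tip centred on the mark; I judged that by eye and did not recompute the angle.
- **Bottle:** I carried it over the other two and lowered it onto the cork. The force changed sign at the expected height (tool at 0.1145 m, expected 0.114 m) before I opened the fingers. One check on the way seemed to disagree about the bottle's tilt, but that was a wrong picture scale of mine; corrected, it agreed.
- **Last picture:** All three bottles are upright in the crate. The frame, screwdriver and offcut look where they were at the start, and the arm is clear. I compared these by eye.

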